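# Fit a filter cup and open its stopcock

### The job

Fit the loose filter cup squarely down onto the empty port of the filter stand, then open that stand's valve by swinging its lever clockwise through its quarter turn, a few degrees more or less, until it rests fully home against the end stop. The valve is stiff and its stop delicate, so push gently, never harder than 18 newtons. Leave the other stand, its cup and lever, and everything else on the bench alone.

Things in the scene. Friction and masses are not known exactly. Their poses are not given: they have to be found in the camera images.
- stand_a: filter stand with the EMPTY port, fixed; may be in either of two places. Steel base 70 mm (x) by 160 mm (y), 12 thick, with a level pipe along y. Origin under the base's centre, z up. At y = -50 mm the port column; at y = +50 mm a ball valve with an upright axis and a lever on top
- stand_a_port (a point): centre of the empty port's flat shoulder (column 40 mm across, shoulder 55 mm above the bench), where the cup's underside must rest; a brass nipple 20 mm across rises 18 mm from it, top edge chamfered 3.5 mm. Axes as the stand's
- pivot_a (a point): valve axis of the empty stand, at the lever's mid-height, 85 mm above the bench. Axes as the stand's. The lever is a straight flat bar with a black sleeve; the sleeve (38 to 88 mm out from the axis) is 15 mm wide and 16 mm tall. The outer half of the lever's arc is clear beside and beneath
- tip_a (a point): outer end of that lever, on its centreline at mid-height, 88 mm from the valve axis; x points along the lever back to the axis. The valve is stiff: about 0.4 N m of steady friction (4 to 6 N if pushed about 65 mm out), no spring, the lever stays where it is left; more than 18 N on it strains it
- lever_a (a joint): angle of that lever, rad. 0 = shut, pointing along the stand's -x (across the pipe); grows turning clockwise seen from above, to open near a quarter turn, pointing along the stand's +y (in line with the pipe, away from the port). May start up to 0.25. The hard open stop lies somewhere from 1.45 to 1.75, not stated closer: find it by feel
- cup: the loose filter cup to be fitted, standing upright on the bench: round, open-topped, 72 mm tall. Lower 24 mm: a grey skirt 34 mm across, open below with a round socket 23 mm wide and 22 mm deep that goes over the nipple; from 30 mm up to the rim: white cup 46 mm across, wall 3 mm. Origin at the centre of the underside, z up. Mass about 70 g
- stand_b: the other, identical stand, whose port already has a cup fitted; its lever is to stay as it is
- tip_b (a point): outer end of the lever of the other stand, which lies in the shut range like the first one's
- fitted_cup: an identical cup, already seated on the other stand; loose, only standing over its nipple; to be left alone
- jar: a closed clear specimen jar, 52 mm across, 65 mm tall; a bystander; origin at the centre of its underside
- slide_box: a closed grey slide box lying flat, 85 x 34 x 30 mm; a bystander; origin at the centre of its underside
- wash_bottle: a white plastic bottle, 64 mm across, 150 mm tall; a bystander; origin at the centre of its underside
- stain_bottle: an amber bottle with black cap, 48 mm across, 85 mm tall; a bystander; origin at the centre of its underside
- beaker: an empty glass beaker, 68 mm across, 80 mm tall; a bystander; origin at the centre of its underside
- cutlery_tray: a shallow open steel instrument tray, 60 x 150 mm, 22 mm tall; a bystander; origin at the centre of its underside
- slide: one glass slide lying flat, 76 x 26 mm, 5 mm thick; a bystander; origin at the centre of its underside
Not all that is in view belongs to the job. What is shaped like the cup but pink or purple is not meant.

How it is judged:
By the outcome, as a careful person would: the job done as asked, in the order asked, and still so for the second after the job is handed in, with the robot touching nothing.
It also fails if it takes over 72 s, if anything falls off the work surface, if the arm or the gripper's body presses on something with over 40 N, if the wrist force passes 120 N, or if a joint passes its speed limit or range.

### The arm

A 6-joint arm with a two-finger parallel gripper is mounted at the origin on the work surface. World frame = base frame: x ahead of the robot, y to its left, z up, the work surface at z = 0. Lengths are in m, angles in rad, forces in N, time in s.
With the tool pointing down it reaches from about 0.35 to 0.775 m from the base axis. Payload 5.5 kg.
Tool frame: the origin (TCP) lies where the fingers leave the gripper's body, on its centre line; the fingertips stand env.tip_reach ahead of it and the grasp point (between the pads) lies 54 mm ahead of it (env.tip_reach is the distance from the TCP to the fingertips, in m); z points along the fingers, y is the line along which they close (so a half turn about z gives the same grasp; the last joint's range is limited). The gripper opens to 85 mm and grips with 20 to 120 N. Pads are 22 mm wide; open, the fingers measure 114 mm over their backs; the gripper's body (76 mm by 85 mm) begins 54 mm behind the grasp point. The pads swing forward as they close: fully open they stand 13 mm farther back than shut.
Start: joints at [1.097, 0.313, 0.046, 1.304, 0, 1.431], TCP at [0.188, 0.543, 0.304] pointing down, gripper open.
Joint ranges: [-2.76, 2.76], [-0.86, 1.69], [-1.03, 1.26], [-2.2, 2.34], [-1.47, 1.5], [-3.14, 3.14]. Speed limits (rad/s): [2.57, 2.57, 3.14, 3.14, 3.14, 3.14].

### API

Orientations are given as a unit quaternion [w, x, y, z].
In Python, from workcell import status, optics, hand_in, env gives the robot as it stands.
- The arm moves only by the shell command python3 -m handwheel 'ROWS' [FORCE]. ROWS is a JSON object whose one key "deltas" holds a list of rows, each a list of 5 numbers: the opening, from -1 (shut) to 1 (fully open), then the shift along the tool's x, y, z in units of 40 mm (1.0 is 40 mm), then the turn about the tool's z in units of 10 degrees (1.0 is 10 degrees). In form: {"deltas": [[jaw, x, y, z, roll], ...]}. A call has 1 to 20 rows; each row shifts and turns the commanded pose from where the row before left it, along the tool's axes as they then stand; what a row does not reach is not made up. A row lasts 1/8 s, in which the tool goes at most 62.5 mm and 10.7 degrees, less where a joint would pass 70% of its speed; a pose out of reach is approached as far as the arm can. A call is refused whole if a number of a shift passes 1 or a number of a turn 1, either way. A call with a gripper value outside its range is refused whole. The fingers move at their own pace and stop on an object; FORCE is the grip in N (left out, the last holds). Time passes only in rows, so rows that do not move let the fingers close. It gives the time, the measured TCP pose, the force, the opening and the grip force at its end, in the units of the state.
- status.get_state(): the state, without advancing time (a new reading comes with each control period).
- optics.read_camera(name): name is "scene" or "top" or "wrist"; returns a dict with "frame" (420x560x3 uint8, red, green, blue), "depth" (420x560 float32, m along the optical axis (not along the pixel's ray), 0 where there is no reading), "vfov" (degrees; the focal length in pixels is half the picture's height over the tangent of half this angle, whatever the lens; pixels are square), "cx", "cy" (the principal point, pixels), "k1" (the pictures are not rectified: a ray, as slopes to the right and down, at radius r is drawn at 1 + k1 r^2 times it, then the intrinsics apply), "origin" and "attitude" of the camera in the world. Camera axes: x right, y down, z forward; pixel columns grow to the right and rows downward; lengths in m; the calibration is good to about 2 mm. A picture is of the moment at which its call begins.
- hand_in(): hands the job in; it is judged then, once.
The state is a dict: "clock": time; "joint_pos": joint angles; "qvel": joint speeds; "tau": joint torques, N m; "tcp_pos": TCP position; "orientation": TCP orientation; "wrist_force": force on the tool from outside, world axes, zero at the start; "ft_torque": the same for the moment, N m; "finger_gap": finger opening in m; "grip_force": force on a finger pad.
Only numpy, scipy, OpenCV 4.12 (cv2) and the standard library are available. Lean on these libraries where they do the work, as an engineer would, in place of code of your own. Each camera call takes 0.05 s, during which the arm holds its last target. There are 200 camera calls.

## Working session

There is one attempt and no reset: what is moved stays moved. The work goes in short steps, Python scripts to look and compute and a shell command to move; the robot and the scene stay as the last step left them, time stands still between calls to the robot, and variables do not carry over. Pictures are saved under pics/ and viewed, at most 10 in all, crops included, and the job is handed in when it is done.

```bash
mkdir -p pics; ls; cat > h.py <<'E'
import numpy as np, cv2
from workcell import status, optics, env
from scipy.spatial.transform import Rotation as R
def rot(q): return R.from_quat([q[1],q[2],q[3],q[0]]).as_matrix()
def att(c):
    a=np.array(c["attitude"]); return a if a.shape==(3,3) else rot(a)
def K(c):
    f=c["frame"].shape[0]/2/np.tan(np.radians(c["vfov"])/2)
    return f
def rays(c,uv):
    f=K(c); Km=np.array([[f,0,c["cx"]],[0,f,c["cy"]],[0,0,1]])
    p=cv2.undistortPoints(np.array(uv,float).reshape(-1,1,2),Km,np.array([c["k1"],0,0,0.]))[:,0]
    return np.c_[p,np.ones(len(p))]
def plane(c,uv,z):
    d=rays(c,uv)@att(c).T; o=np.array(c["origin"]); return o+d*((z-o[2])/d[:,2])[:,None]
def cloud(c):
    h,w=c["depth"].shape; v,u=np.mgrid[:h,:w]
    P=rays(c,np.c_[u.ravel(),v.ravel()])*c["depth"].reshape(-1,1)
    P=P@att(c).T+np.array(c["origin"]); P[c["depth"].ravel()==0]=np.nan
    return P.reshape(h,w,3)
def save(c,n): cv2.imwrite("pics/"+n,cv2.cvtColor(c["frame"],cv2.COLOR_RGB2BGR))
E
python3 - <<'E'
from h import *
import pickle
print(status.get_state(), env.tip_reach)
cs={}
for n in("scene","top","wrist"):
    c=optics.read_camera(n);cs[n]=c; print(n,c["vfov"],c["cx"],c["cy"],c["k1"],c["origin"],c["attitude"])
pickle.dump(cs,open("c0.pkl","wb"))
save(cs["top"],"top0.png"); save(cs["scene"],"scene0.png")
E
```

```text
pics
{'clock': 0.0, 'joint_pos': array([1.09741681e+00, 3.14020728e-01, 4.49750161e-02, 1.30357414e+00,
       1.52528983e-05, 1.43119210e+00]), 'qvel': array([-0.00049768, -0.00054041,  0.00141278,  0.00013492,  0.00079578,
       -0.00016072]), 'tau': array([ 8.26597193e-05, -4.80629396e+01,  2.98531812e+01,  1.91420614e-02,
       -1.43661196e-04,  1.83598246e-05]), 'tcp_pos': array([0.18821474, 0.54293155, 0.30299555]), 'orientation': array([-2.82363558e-04,  1.66113982e-01,  9.86106137e-01, -8.66969265e-04]), 'wrist_force': array([ 0.50879798, -0.42190761, -0.2687121 ]), 'ft_torque': array([ 0.01540288,  0.04727786, -0.01117927]), 'grip_force': 0.0, 'finger_gap': 0.08531165018612204} 0.0726
scene 57.42675173594563 280.3733138213844 205.80985966477039 -0.04184795994115092 [ 1.18244993 -0.39449228  0.79482442] [-0.33611148  0.80956724  0.43985823 -0.19533229]
top 55.67592228301303 279.60820793703954 213.2538605526756 0.01622555644331338 [ 0.40763159 -0.02672807  0.9055078 ] [ 0.08042012 -0.69926004  0.70783574 -0.059469  ]
wrist 62.16470458480111 281.3388341917957 208.50468071820094 0.0013121889310271412 [0.11799413 0.56844965 0.3739193 ] [0.12220624 0.8053813  0.57348623 0.08683393]
```

View pics/top0.png

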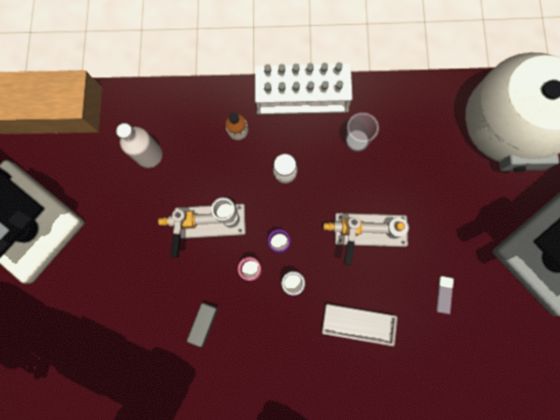

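View pics/scene0.png

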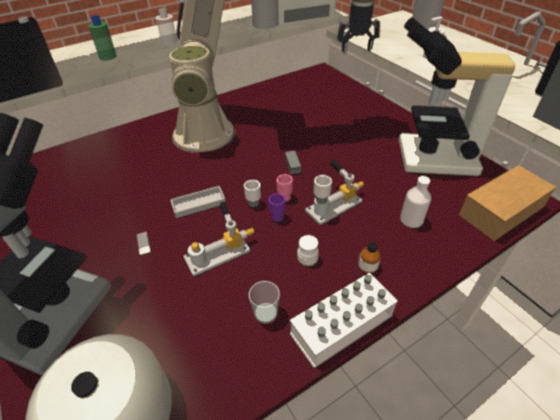

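Both views, as top-image pixels (up = +x, left = +y):
- Cup candidates: white with a grey skirt (293,283), pink (249,268), purple (279,240), fitted cup on stand_b (224,210), jar (285,167) and beaker (360,132).
- By the description the loose cup is the one at (293,283).
- The empty stand is the right-hand one: port (399,228), valve (352,228), and a black lever pointing down to (349,262).

Next is a close crop to check this, plus the measurements.

```bash
python3 - <<'E'
from h import *
import pickle
cs=pickle.load(open("c0.pkl","rb")); c=cs["top"]; P=cloud(c)
im=cv2.cvtColor(c["frame"],cv2.COLOR_RGB2BGR)
a=cv2.resize(im[205:305,260:420],None,fx=4.9,fy=4.9,interpolation=cv2.INTER_CUBIC); cv2.imwrite("pics/crop1.png",a)
print("bench z",np.nanmedian(P[330:400,280:400,2]))
hsv=cv2.cvtColor(c["frame"],cv2.COLOR_RGB2HSV)
def reg(u0,u1,v0,v1,z0,z1,nm):
    s=P[v0:v1,u0:u1]; m=(s[...,2]>z0)&(s[...,2]<z1); q=s[m]
    if len(q)<3: print(nm,len(q));return
    q2=np.float32(q[:,:2]); (x,y),r=cv2.minEnclosingCircle(q2)
    print(nm,len(q),"mean",q.mean(0).round(4),"circ",round(x,4),round(y,4),round(r,4),"rect",cv2.minAreaRect(q2), "zmax",q[:,2].max().round(4))
reg(275,312,265,302,.062,.09,"cup rim")
reg(380,418,210,248,.066,.09,"nipple top")
reg(380,418,210,248,.048,.06,"shoulder")
reg(325,420,205,255,.006,.018,"base a")
reg(338,362,238,275,.07,.11,"lever a")
reg(165,190,230,262,.07,.11,"lever b")
reg(235,262,255,282,.06,.09,"pink"); reg(266,293,226,254,.06,.09,"purple")
for n in("scene",):
    c2=cs[n]; P2=cloud(c2)
    s=P2; 
E
```

```text
bench z -0.00013515554407400598
cup rim 102 mean [ 0.4282 -0.0276  0.0715] circ 0.428 -0.0283 0.0228 rect ((0.4282016456127167, -0.02790728211402893), (0.043416980654001236, 0.04480745643377304), 88.96935272216797) zmax 0.076
nipple top 72 mean [ 0.5443 -0.2553  0.071 ] circ 0.5449 -0.2562 0.01 rect ((0.5446361303329468, -0.25565898418426514), (0.017717909067869186, 0.018308432772755623), 1.3729585409164429) zmax 0.0745
shoulder 201 mean [ 0.5434 -0.2538  0.054 ] circ 0.5441 -0.2514 0.0245 rect ((0.5454314351081848, -0.25440025329589844), (0.04111243039369583, 0.039467908442020416), 56.5303955078125) zmax 0.0594
base a 1115 mean [ 0.5427 -0.2077  0.0114] circ 0.5468 -0.2059 0.0847 rect ((0.5472192764282227, -0.20574545860290527), (0.15913356840610504, 0.07066194713115692), 87.3963394165039) zmax 0.0179
lever a 214 mean [ 0.4899 -0.1437  0.0912] circ 0.4909 -0.1451 0.0287 rect ((0.4909721910953522, -0.1444854438304901), (0.01503464300185442, 0.05627032369375229), 78.83203887939453) zmax 0.0961
lever b 228 mean [0.5104 0.2132 0.0911] circ 0.5114 0.2129 0.0293 rect ((0.5114752650260925, 0.21435225009918213), (0.014991745352745056, 0.05783132091164589), 86.81331634521484) zmax 0.0961
pink 118 mean [0.4585 0.0637 0.0705] circ 0.4587 0.0631 0.023 rect ((0.45896267890930176, 0.06343585252761841), (0.044566430151462555, 0.04374135285615921), 89.16470336914062) zmax 0.0758
purple 119 mean [ 0.5174 -0.      0.0702] circ 0.517 0.0003 0.0228 rect ((0.5168057680130005, 0.0001933649182319641), (0.04484953358769417, 0.04406198859214783), 17.755525588989258) zmax 0.0757
```

View pics/crop1.png

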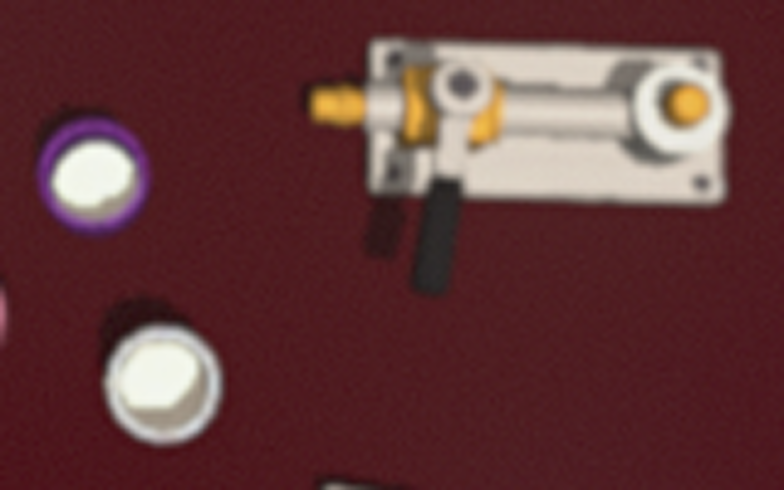

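The crop shows the white cup with its rim at crop (163,384). The empty stand_a has its brass nipple at crop (688,103), and the black-sleeved lever at crop (437,237) points towards the robot. Next I move above the cup.

```bash
cat >> h.py <<'E'
def go(x,y,z,yaw=None):
    s=status.get_state(); M=rot(s["orientation"]); d=M.T@(np.array([x,y,z])-s["tcp_pos"])/.04
    yw=np.degrees(np.arctan2(M[1,1],M[0,1]))
    print("t",round(s["clock"],2),"tcp",s["tcp_pos"].round(4),"yawY",yw.round(2),"tilt",(np.degrees(np.arccos(-M[2,2]))).round(2),"F",s["wrist_force"].round(1),"gap",round(s["finger_gap"],4),"grip",s["grip_force"],"need xyz",d.round(3),"roll" ,None if yaw is None else (-(((yaw-yw+90)%180)-90)/10).round(3))
E
python3 -m handwheel '{"deltas":[[1,-0.79,-0.89,0,0],[1,-0.79,-0.89,0,0],[1,-0.79,-0.89,0,0],[1,-0.79,-0.89,0,0],[1,-0.79,-0.89,0,0],[1,-0.79,-0.89,0,0],[1,-0.79,-0.89,0,0],[1,-0.79,-0.89,0,0],[1,-0.79,-0.89,0,0],[1,-0.79,-0.89,0,0],[1,-0.79,-0.89,0,0],[1,-0.79,-0.89,0,0],[1,-0.79,-0.89,0,0],[1,0,0,0.3,-0.9],[1,0,0,0.3,-0.9],[1,0,0,0.3,-0.9],[1,0,0,0.3,-0.9],[1,0,0,0.3,-0.9],[1,0,0,0.3,-0.9],[1,0,0,0.3,-0.9]]}' 20
python3 -m handwheel '{"deltas":[[1,0,0,0,0],[1,0,0,0,0]]}'
python3 - <<'E'
from h import *
go(.428,-.028,.102,134)
c=optics.read_camera("wrist"); save(c,"w1.png")
P=cloud(c); m=(P[...,2]>.064)&(P[...,2]<.08)&(np.hypot(P[...,0]-.428,P[...,1]+.028)<.035)
q=np.float32(P[m][:,:2]); print(len(q),q.mean(0),cv2.minEnclosingCircle(q))
E
```

```text
clock: 2.65
tcp_pos: [0.4247, -0.0285, 0.2193]
orientation: [-0.0, -0.376, 0.927, 0.0]
wrist_force: [-0.1, -0.9, -0.0]
finger_gap: 0.0855
grip_force: 0.0
clock: 2.9
tcp_pos: [0.425, -0.0286, 0.2202]
orientation: [0.0, -0.372, 0.928, -0.0]
wrist_force: [-0.3, -0.1, 0.1]
finger_gap: 0.0851
grip_force: 0.0
t 2.9 tcp [ 0.425  -0.0286  0.2202] yawY 133.73 tilt 0.01 F [-0.3 -0.1  0.1] gap 0.0851 grip 0.0 need xyz [-0.063 -0.041  2.955] roll -0.027
1309 [ 0.43004033 -0.02884005] ((0.42965468764305115, -0.02902815118432045), 0.023105893284082413)
```

View pics/w1.png

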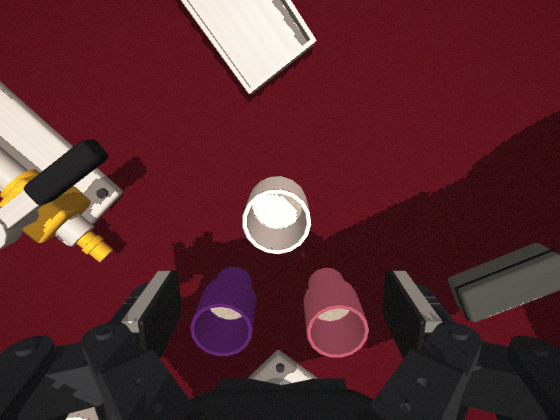

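The wrist view shows the white cup at (277,220), with purple (225,325) and pink (337,328) clear of the closing line. Now I descend and grasp.

```bash

python3 -m handwheel '{"deltas":[[1,-0.072,-0.07,0.5,0],[1,0,0,0.6,0],[1,0,0,0.6,0],[1,0,0,0.6,0],[1,0,0,0.45,0],[1,0,0,0.2,0],[1,0,0,0,0],[-1,0,0,0,0],[-1,0,0,0,0],[-1,0,0,0,0],[-1,0,0,0,0],[-1,0,0,0,0],[-1,0,0,0,0],[-1,0,0,0,0],[-1,0,0,0,0]]}' 30
python3 - <<'E'
from h import *
go(.428,-.028,.102,134)
E
```

```text
clock: 4.82
tcp_pos: [0.4295, -0.0287, 0.1027]
orientation: [0.001, -0.374, 0.928, -0.0]
wrist_force: [-1.1, 0.5, 6.3]
finger_gap: 0.0462
grip_force: 30.2
t 4.83 tcp [ 0.4295 -0.0287  0.1027] yawY 133.87 tilt 0.09 F [-1.1  0.5  6.3] gap 0.0462 grip 30.210678856819868 need xyz [0.014 0.038 0.017] roll -0.013
```

```bash

python3 -m handwheel '{"deltas":[[-1,0,0,-0.5,0],[-1,0,0,-0.8,0],[-1,0,0,-0.9,0],[-1,0,0,-0.8,0],[-1,0.235,-0.76,0,0],[-1,0.235,-0.76,0,0],[-1,0.235,-0.76,0,0],[-1,0.235,-0.76,0,0],[-1,0.235,-0.76,0,0],[-1,0.235,-0.76,0,0],[-1,0.225,-0.76,0,0],[-1,0.225,-0.76,0,0],[-1,0,0,0,0],[-1,0,0,0,0],[-1,0,0,0,0]]}'
python3 - <<'E'
from h import *
import pickle
go(.5445,-.2555,.1577,134)
cs={n:optics.read_camera(n) for n in("scene","wrist")}
pickle.dump(cs,open("c1.pkl","wb"))
a=cv2.resize(cs["scene"]["frame"][150:300,150:290],None,fx=4,fy=4,interpolation=cv2.INTER_CUBIC); w=cv2.resize(cs["wrist"]["frame"],None,fx=.0+ .0001+.43,fy=.43)
b=np.zeros((600,800,3),np.uint8); b[:600,:560]=a; b[:w.shape[0],560:800]=w[:, :240]
cv2.imwrite("pics/s1.png",b[...,::-1])
E
```

```text
clock: 6.7
tcp_pos: [0.5434, -0.2545, 0.2218]
orientation: [-0.0, -0.374, 0.927, 0.0]
wrist_force: [0.3, -0.7, -0.9]
finger_gap: 0.0462
grip_force: 31.1
t 6.7 tcp [ 0.5434 -0.2545  0.2218] yawY 133.92 tilt 0.06 F [ 0.3 -0.7 -0.9] gap 0.0462 grip 31.135314032435417 need xyz [-0.003 -0.04   1.602] roll -0.008
```

View pics/s1.png

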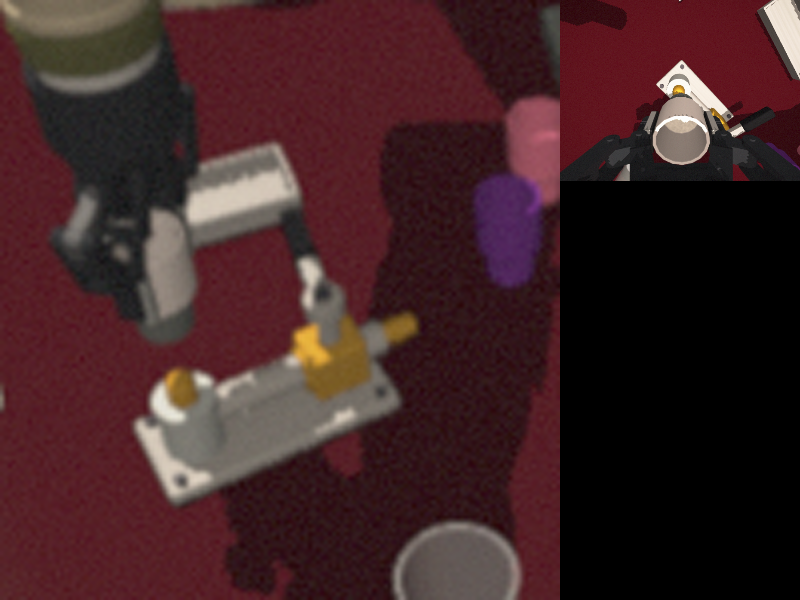

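Scene crop: the cup is upright in the jaws at (170,280), with the brass nipple at (180,388) below it. I now measure the cup axis against the port axis in this camera alone.

```bash
python3 - <<'E'
from h import *
import pickle
from scipy.optimize import least_squares
cs=pickle.load(open("c1.pkl","rb")); T=np.array([.5434,-.2545])
def fit(P,z0,z1,r,n,c0,ring=False):
    d=np.hypot(P[...,0]-c0[0],P[...,1]-c0[1]); m=(P[...,2]>z0)&(P[...,2]<z1)&(d<r+.006)
    q=P[m][:,:2]
    if len(q)<6: print(n,len(q)); return
    f=least_squares(lambda p:np.hypot(*(q-p).T)-r,c0,loss="soft_l1",f_scale=.001)
    print(n,len(q),f.x.round(4),"rms",np.sqrt(np.mean(f.fun**2)).round(4))
P=cloud(cs["scene"])
fit(P,.122,.14,.017,"skirt scene",T); fit(P,.158,.185,.023,"cup scene",T)
fit(P,.02,.05,.02,"column scene",np.array([.5445,-.2555])); fit(P,.058,.07,.010,"nipple scene",np.array([.5445,-.2555]))
W=cloud(cs["wrist"])
m=(W[...,2]>.186)&(W[...,2]<.2)&(np.hypot(W[...,0]-T[0],W[...,1]-T[1])<.03); q=np.float32(W[m][:,:2]); print("rim wrist",len(q),cv2.minEnclosingCircle(q), W[m][:,2].mean())
fit(W,.02,.05,.02,"column wrist",np.array([.5445,-.2555])); fit(W,.058,.07,.010,"nipple wrist",np.array([.5445,-.2555]))
# scene nipple ray centroid by colour at z=.073 top cap region
E
```

```text
skirt scene 65 [ 0.5422 -0.2564] rms 0.0009
cup scene 181 [ 0.5435 -0.2584] rms 0.0023
column scene 148 [ 0.5457 -0.258 ] rms 0.0021
nipple scene 29 [ 0.5449 -0.2589] rms 0.0011
rim wrist 6631 ((0.5409610867500305, -0.2569414973258972), 0.029094211757183075) 0.19070011316269547
column wrist 451 [ 0.5464 -0.2562] rms 0.0019
nipple wrist 153 [ 0.5469 -0.257 ] rms 0.0003
```

All three cameras agree on about (+2.8, -2.2) mm. I correct by that and descend to just above the nipple, then go down gently.

```bash

python3 -m handwheel '{"deltas":[[-1,-0.012,-0.088,0.3,0],[-1,0,0,0.4,0],[-1,0,0,0.35,0],[-1,0,0,0.1,0],[-1,0,0,0.1,0],[-1,0,0,0.1,0],[-1,0,0,0,0]]}'
python3 - <<'E'
from h import *
go(.5462,-.2567,.1577,134)
E
```

```text
clock: 7.68
tcp_pos: [0.5466, -0.2577, 0.1678]
orientation: [0.0, -0.374, 0.928, 0.0]
wrist_force: [0.0, 0.6, -0.7]
finger_gap: 0.0461
grip_force: 31.2
t 7.67 tcp [ 0.5466 -0.2577  0.1678] yawY 133.88 tilt 0.0 F [ 0.   0.6 -0.7] gap 0.0461 grip 31.154140792787075 need xyz [-0.009  0.025  0.253] roll -0.012
```

```bash

python3 -m handwheel '{"deltas":[[-1,0,0,0.08,0],[-1,0,0,0.08,0],[-1,0,0,0.07,0],[-1,0,0,0,0]]}'
python3 - <<'E'
from h import *
go(.5462,-.2567,.1577,134)
E
```

```text
clock: 8.18
tcp_pos: [0.5465, -0.2575, 0.1583]
orientation: [-0.0, -0.374, 0.928, 0.0]
wrist_force: [0.5, -0.0, -0.5]
finger_gap: 0.0461
grip_force: 31.2
t 8.18 tcp [ 0.5465 -0.2575  0.1583] yawY 133.87 tilt 0.04 F [ 0.5 -0.  -0.5] gap 0.0461 grip 31.15455351769924 need xyz [-0.01   0.02   0.015] roll -0.013
```

```bash

python3 -m handwheel '{"deltas":[[-1,0,0,0.02,0],[-1,0,0,0.02,0],[-1,0,0,0.02,0],[-1,0,0,0,0]]}'
```

```text
clock: 8.68
tcp_pos: [0.5467, -0.2577, 0.1577]
orientation: [0.0, -0.374, 0.928, -0.0]
wrist_force: [-2.5, 1.4, 7.3]
finger_gap: 0.0461
grip_force: 31.7
```

Contact came at exactly the expected seat height. I release and retreat upward.

```bash

python3 -m handwheel '{"deltas":[[0.3,0,0,0,0],[0.6,0,0,0,0],[1,0,0,0,0],[1,0,0,0,0],[1,0,0,0,0],[1,0,0,-0.4,0],[1,0,0,-0.8,0],[1,0,0,-0.9,0],[1,0,0,-0.9,0],[1,0,0,-0.5,0],[1,0,0,0,0],[1,0,0,0,0]]}'
python3 - <<'E'
from h import *
go(.49,-.2,.2,134)
c=optics.read_camera("wrist"); save(c,"w2.png"); s=optics.read_camera("scene"); 
P=cloud(c); T=np.array([.546,-.257])
m=(P[...,2]>.115)&(P[...,2]<.135)&(np.hypot(P[...,0]-T[0],P[...,1]-T[1])<.035); q=P[m]
print("rim",len(q),cv2.minEnclosingCircle(np.float32(q[:,:2])),"z med",np.median(q[:,2]))
A=np.c_[q[:,:2]-T,np.ones(len(q))]; print("slope",np.linalg.lstsq(A,q[:,2],rcond=None)[0])
# lever sleeve: dark points
f=cv2.cvtColor(c["frame"],cv2.COLOR_RGB2HSV)
for n,cc in(("wrist",c),("scene",s)):
    P=cloud(cc); m=(P[...,2]>.087)&(P[...,2]<.1)&(cc["frame"].max(2)<70)&(abs(P[...,0]-.49)<.05)&(abs(P[...,1]+.145)<.03)
    q=np.float32(P[m][:,:2]); print(n,"sleeve",len(q),cv2.minAreaRect(q),np.median(P[m][:,2]))
a=cv2.resize(s["frame"][170:290,160:280],None,fx=4,fy=4); 
b=np.zeros((480,480+320,3),np.uint8); b[:,:480]=a; b[:240,480:]=cv2.resize(c["frame"],(320,240)); cv2.imwrite("pics/s2.png",b[...,::-1])
E
```

```text
clock: 10.18
tcp_pos: [0.5464, -0.2575, 0.2959]
orientation: [-0.0, -0.374, 0.928, 0.0]
wrist_force: [-0.5, -0.2, -0.8]
finger_gap: 0.0851
grip_force: 0.0
t 10.18 tcp [ 0.5464 -0.2575  0.2959] yawY 133.87 tilt 0.03 F [-0.5 -0.2 -0.8] gap 0.0851 grip 0.0 need xyz [0.02  2.013 2.397] roll -0.013
rim 1253 ((0.5469032526016235, -0.2580200731754303), 0.02308068424463272) z med 0.1271198714892647
slope [-0.01771207 -0.01748842  0.12498042]
wrist sleeve 1101 ((0.4894035756587982, -0.14527279138565063), (0.01541929692029953, 0.04974040761590004), 78.21194458007812) 0.09353663430645759
scene sleeve 70 ((0.49086907505989075, -0.14682044088840485), (0.014911651611328125, 0.047503069043159485), 76.53530883789062) 0.09315244167590092
```

View pics/s2.png

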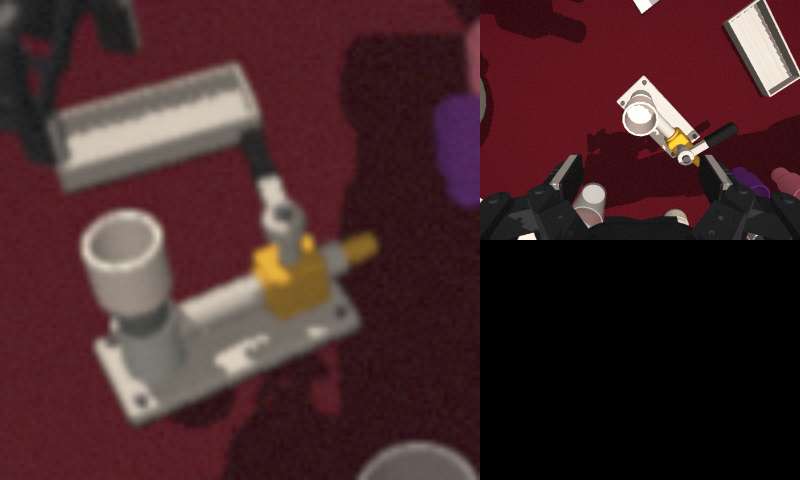

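The cup is seated: its rim is level at z = 127 mm (55 + 72), at scene crop (122,240), and the lever at (255,150) has not moved. By my estimate the pivot is about (0.551, -0.158) and the lever starts near 0.155 rad. Next I close the fingers, move behind the lever on its port side, and descend with a standoff.

```bash

python3 -m handwheel '{"deltas":[[-1,-0.085,0.67,0,0],[-1,-0.085,0.67,0,0],[-1,-0.085,0.67,0,0],[-1,-0.085,0.67,0,0],[-1,0,0,0.3,-0.87],[-1,0,0,0.4,-0.87],[-1,0,0,0.4,-0.86],[-1,0,0,0.4,-0.86],[-1,0,0,0.4,0],[-1,0,0,0.3,0],[-1,0,0,0,0],[-1,0,0,0,0]]}' 20
python3 - <<'E'
from h import *
go(.4821,-.1710,.145,168.5)
E
```

```text
clock: 11.78
tcp_pos: [0.4823, -0.171, 0.2086]
orientation: [0.0, -0.633, 0.775, -0.0]
wrist_force: [-0.3, 0.0, 0.4]
finger_gap: 0.0002
grip_force: 0.0
t 11.78 tcp [ 0.4823 -0.171   0.2086] yawY 168.47 tilt 0.02 F [-0.3  0.   0.4] gap 0.0002 grip 0.0 need xyz [0.    0.005 1.589] roll -0.003
```

```bash

python3 -m handwheel '{"deltas":[[-1,0,0,0.5,0],[-1,0,0,0.5,0],[-1,0,0,0.4,0],[-1,0,0,0.19,0],[-1,0,0,0,0],[-1,0,0,0,0]]}'
python3 -m handwheel '{"deltas":[[-1,-0.05,0,0,0],[-1,-0.05,0,0,0],[-1,-0.04,0,0,0],[-1,0,0,0,0]]}'
```

```text
clock: 12.52
tcp_pos: [0.4826, -0.1712, 0.1455]
orientation: [0.0, -0.633, 0.775, -0.001]
wrist_force: [0.2, 0.0, -0.0]
finger_gap: 0.0005
grip_force: 0.0
clock: 13.02
tcp_pos: [0.4833, -0.1653, 0.1447]
orientation: [0.0, -0.633, 0.774, -0.0]
wrist_force: [0.6, 0.3, -0.1]
finger_gap: 0.0001
grip_force: 0.0
```

```bash

cat > st.py <<'E'
from h import *
# lever angle implied by tool pose: contact line 18.5 mm ahead of TCP along -x
s=status.get_state(); M=rot(s["orientation"]); piv=np.array([.5511,-.158])
v=s["tcp_pos"][:2]-piv; x=M[:2,0]; y=M[:2,1]
a=np.degrees(np.arctan2(y[1],y[0])); F=s["wrist_force"]
print("t",round(s["clock"],2),"toolang",(177.4-a).round(2),"out",(v@y*1e3).round(1),"behind",(v@x*1e3).round(1),"Fpush",(F[:2]@x).round(1),"Fy",(F[:2]@y).round(1),"Fz",F[2].round(1))
E
python3 -m handwheel '{"deltas":[[-1,-0.057,0.015,0,0.2],[-1,-0.057,0.015,0,0.2],[-1,-0.057,0.015,0,0.2]]}'; python3 st.py
python3 -m handwheel '{"deltas":[[-1,-0.057,0.015,0,0.2],[-1,-0.057,0.015,0,0.2]]}'; python3 st.py
```

```text
clock: 13.4
tcp_pos: [0.4829, -0.1597, 0.1448]
orientation: [-0.001, -0.59, 0.807, -0.001]
wrist_force: [-2.5, -4.7, 0.5]
finger_gap: 0.0001
grip_force: 3.0
t 13.4 toolang 15.05 out 64.5 behind 22.4 Fpush 5.2 Fy 1.0 Fz 0.5
clock: 13.65
tcp_pos: [0.483, -0.155, 0.1447]
orientation: [-0.002, -0.562, 0.827, -0.001]
wrist_force: [-2.9, -4.6, 0.7]
finger_gap: -0.0001
grip_force: 3.0
t 13.65 toolang 19.06 out 64.4 behind 22.4 Fpush 5.3 Fy 1.0 Fz 0.7
```

Contact is steady at about 5 N. I keep sweeping.

```bash

python3 -m handwheel '{"deltas":[[-1,-0.057,0.018,0,0.2],[-1,-0.057,0.018,0,0.2],[-1,-0.057,0.018,0,0.2],[-1,-0.057,0.018,0,0.2],[-1,-0.057,0.018,0,0.2],[-1,-0.057,0.018,0,0.2],[-1,-0.057,0.018,0,0.2],[-1,-0.057,0.018,0,0.2],[-1,-0.057,0.018,0,0.2],[-1,-0.057,0.018,0,0.2],[-1,-0.057,0.018,0,0.2],[-1,-0.057,0.018,0,0.2]]}'; python3 st.py
```

```text
clock: 15.15
tcp_pos: [0.4903, -0.1274, 0.1447]
orientation: [-0.001, -0.377, 0.926, -0.001]
wrist_force: [-2.3, -5.4, 0.7]
finger_gap: -0.0001
grip_force: 2.9
t 15.15 toolang 43.06 out 64.4 behind 22.1 Fpush 5.4 Fy -2.3 Fz 0.7
```

```bash

python3 -m handwheel '{"deltas":[[-1,-0.057,0.018,0,0.2],[-1,-0.057,0.018,0,0.2],[-1,-0.057,0.018,0,0.2],[-1,-0.057,0.018,0,0.2],[-1,-0.057,0.018,0,0.2],[-1,-0.057,0.018,0,0.2],[-1,-0.057,0.018,0,0.2],[-1,-0.057,0.018,0,0.2],[-1,-0.057,0.018,0,0.2],[-1,-0.057,0.018,0,0.2],[-1,-0.057,0.018,0,0.2],[-1,-0.057,0.018,0,0.2]]}'; python3 st.py
python3 - <<'E'
from h import *
c=optics.read_camera("scene")
P=cloud(c); m=(P[...,2]>.086)&(P[...,2]<.1)&(c["frame"].max(2)<75)&(np.hypot(P[...,0]-.5511,P[...,1]+.158)<.1)&(P[...,1]>-.14)
q=P[m][:,:2]; print(len(q)); print(cv2.minAreaRect(np.float32(q)), q.min(0),q.max(0))
a=cv2.resize(c["frame"][160:280,170:290],None,fx=4.5,fy=4.5,interpolation=cv2.INTER_CUBIC); cv2.imwrite("pics/s3.png",a[...,::-1])
E
```

```text
clock: 16.65
tcp_pos: [0.508, -0.1054, 0.1446]
orientation: [-0.001, -0.176, 0.984, -0.001]
wrist_force: [-3.0, -5.6, 1.0]
finger_gap: 0.0001
grip_force: 2.8
t 16.65 toolang 67.07 out 64.3 behind 22.2 Fpush 4.8 Fy -4.2 Fz 1.0
119
((0.5280000567436218, -0.10130749642848969), (0.04460299387574196, 0.036612607538700104), 82.60688781738281) [ 0.507044   -0.12427783] [ 0.54375199 -0.07833295]
```

View pics/s3.png

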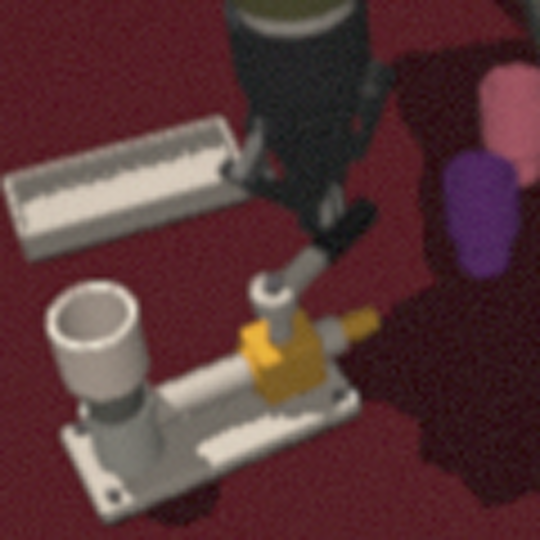

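The lever is following the fingers: its black sleeve is at crop (350,225), and the cup is still seated at (95,325). I slow down for the stop search.

```bash

python3 -m handwheel '{"deltas":[[-1,-0.057,0.01,0,0.2],[-1,-0.057,0.01,0,0.2],[-1,-0.057,0.01,0,0.2],[-1,-0.057,0.01,0,0.2],[-1,-0.057,0.012,0,0.2]]}'; python3 st.py
python3 -m handwheel '{"deltas":[[-1,-0.0142,0.0045,0,0.05],[-1,-0.0142,0.0045,0,0.05],[-1,-0.0142,0.0045,0,0.05],[-1,-0.0142,0.0045,0,0.05]]}'; python3 st.py
```

```text
clock: 17.32
tcp_pos: [0.5174, -0.0991, 0.1445]
orientation: [-0.002, -0.09, 0.996, -0.0]
wrist_force: [-5.4, -3.2, 3.8]
finger_gap: 0.0002
grip_force: 2.9
t 17.32 toolang 77.03 out 64.0 behind 22.5 Fpush 5.9 Fy -2.2 Fz 3.8
clock: 17.82
tcp_pos: [0.5195, -0.098, 0.1445]
orientation: [-0.002, -0.073, 0.997, -0.0]
wrist_force: [-4.9, -3.2, 4.7]
finger_gap: -0.0001
grip_force: 2.8
t 17.82 toolang 78.98 out 63.9 behind 22.5 Fpush 5.3 Fy -2.5 Fz 4.7
```

```bash

echo '
import sys; sys.exit(int(np.hypot(F[0],F[1])>8.5))' >> st.py
python3 -m handwheel '{"deltas":[[-1,-0.0142,0.0035,-0.004,0.05],[-1,-0.0142,0.0035,-0.004,0.05]]}' >/dev/null; python3 st.py &&
python3 -m handwheel '{"deltas":[[-1,-0.0142,0.0035,0,0.05],[-1,-0.0142,0.0035,0,0.05]]}' >/dev/null; python3 st.py &&
python3 -m handwheel '{"deltas":[[-1,-0.0142,0.0035,0,0.05],[-1,-0.0142,0.0035,0,0.05]]}' >/dev/null; python3 st.py
```

```text
t 18.07 toolang 79.98 out 63.9 behind 22.6 Fpush 4.9 Fy -2.4 Fz 2.2
t 18.32 toolang 80.97 out 63.9 behind 22.7 Fpush 5.6 Fy -0.5 Fz 2.4
t 18.57 toolang 81.97 out 63.8 behind 22.7 Fpush 6.5 Fy -1.7 Fz 2.7
```

```bash

python3 -m handwheel '{"deltas":[[-1,-0.0142,0.0035,0,0.05],[-1,-0.0142,0.0035,0,0.05]]}' >/dev/null; python3 st.py &&
python3 -m handwheel '{"deltas":[[-1,-0.0142,0.0035,0,0.05],[-1,-0.0142,0.0035,0,0.05]]}' >/dev/null; python3 st.py &&
python3 -m handwheel '{"deltas":[[-1,-0.0142,0.0035,0,0.05],[-1,-0.0142,0.0035,0,0.05]]}' >/dev/null; python3 st.py &&
python3 -m handwheel '{"deltas":[[-1,-0.0142,0.0035,0,0.05],[-1,-0.0142,0.0035,0,0.05]]}' >/dev/null; python3 st.py
```

```text
t 18.82 toolang 82.97 out 63.8 behind 22.6 Fpush 5.0 Fy -0.8 Fz 2.4
t 19.07 toolang 83.97 out 63.8 behind 22.7 Fpush 6.3 Fy -1.1 Fz 2.9
t 19.32 toolang 84.96 out 63.7 behind 22.7 Fpush 6.4 Fy 0.0 Fz 3.5
t 19.57 toolang 85.96 out 63.7 behind 22.7 Fpush 5.7 Fy -1.0 Fz 3.7
```

```bash

python3 -m handwheel '{"deltas":[[-1,-0.0142,0.0035,-0.004,0.05],[-1,-0.0142,0.0035,0,0.05]]}' >/dev/null; python3 st.py &&
python3 -m handwheel '{"deltas":[[-1,-0.0142,0.0035,0,0.05],[-1,-0.0142,0.0035,0,0.05]]}' >/dev/null; python3 st.py &&
python3 -m handwheel '{"deltas":[[-1,-0.0142,0.0035,0,0.05],[-1,-0.0142,0.0035,0,0.05]]}' >/dev/null; python3 st.py &&
python3 -m handwheel '{"deltas":[[-1,-0.0142,0.0035,0,0.05],[-1,-0.0142,0.0035,0,0.05]]}' >/dev/null; python3 st.py
```

```text
t 19.82 toolang 86.96 out 63.7 behind 22.8 Fpush 5.6 Fy -0.5 Fz 1.7
t 20.07 toolang 87.95 out 63.6 behind 22.7 Fpush 5.9 Fy -0.5 Fz 2.9
t 20.32 toolang 88.95 out 63.6 behind 22.7 Fpush 6.2 Fy -0.1 Fz 3.5
t 20.57 toolang 89.95 out 63.6 behind 22.8 Fpush 5.2 Fy 0.8 Fz 3.7
```

```bash

python3 -m handwheel '{"deltas":[[-1,-0.0142,0.0045,-0.004,0.05],[-1,-0.0142,0.0045,0,0.05]]}' >/dev/null; python3 st.py &&
python3 -m handwheel '{"deltas":[[-1,-0.0142,0.0045,0,0.05],[-1,-0.0142,0.0045,0,0.05]]}' >/dev/null; python3 st.py &&
python3 -m handwheel '{"deltas":[[-1,-0.0142,0.0045,0,0.05],[-1,-0.0142,0.0045,0,0.05]]}' >/dev/null; python3 st.py &&
python3 -m handwheel '{"deltas":[[-1,-0.0142,0.0045,0,0.05],[-1,-0.0142,0.0045,0,0.05]]}' >/dev/null; python3 st.py
```

```text
t 20.82 toolang 90.95 out 63.5 behind 22.8 Fpush 5.1 Fy -0.0 Fz 2.5
t 21.07 toolang 91.94 out 63.6 behind 22.8 Fpush 5.6 Fy -0.5 Fz 1.7
t 21.32 toolang 92.95 out 63.5 behind 22.8 Fpush 5.5 Fy -0.3 Fz 2.4
t 21.57 toolang 93.95 out 63.5 behind 22.7 Fpush 5.1 Fy -0.2 Fz 2.1
```

```bash

python3 -m handwheel '{"deltas":[[-1,-0.0142,0.0045,0,0.05],[-1,-0.0142,0.0045,0,0.05]]}' >/dev/null; python3 st.py &&
python3 -m handwheel '{"deltas":[[-1,-0.0142,0.0045,0,0.05],[-1,-0.0142,0.0045,0,0.05]]}' >/dev/null; python3 st.py &&
python3 -m handwheel '{"deltas":[[-1,-0.0142,0.0045,0,0.05],[-1,-0.0142,0.0045,0,0.05]]}' >/dev/null; python3 st.py &&
python3 -m handwheel '{"deltas":[[-1,-0.0142,0.0045,0,0.05],[-1,-0.0142,0.0045,0,0.05]]}' >/dev/null; python3 st.py
```

```text
t 21.82 toolang 94.94 out 63.5 behind 22.7 Fpush 5.9 Fy -0.3 Fz 3.1
t 22.07 toolang 95.94 out 63.5 behind 22.7 Fpush 5.8 Fy 1.1 Fz 3.7
t 22.32 toolang 96.94 out 63.5 behind 22.7 Fpush 5.6 Fy 0.3 Fz 2.3
t 22.57 toolang 97.94 out 63.4 behind 23.4 Fpush 9.8 Fy -1.3 Fz 5.2
```

Force jumped to 9.8 N and the tool is lagging, so this is the stop. I confirm with a tiny extra nudge.

```bash

python3 -m handwheel '{"deltas":[[-1,-0.006,0,0,0],[-1,0,0,0,0]]}' >/dev/null; python3 st.py
```

```text
t 22.82 toolang 97.93 out 63.4 behind 23.3 Fpush 9.6 Fy -0.6 Fz 4.7
```

```bash

python3 -m handwheel '{"deltas":[[-1,-0.008,0,0,0],[-1,0,0,0,0]]}' >/dev/null; python3 st.py
```

```text
t 23.07 toolang 97.93 out 63.4 behind 23.2 Fpush 8.5 Fy -1.4 Fz 5.7
```

```bash

python3 -m handwheel '{"deltas":[[-1,-0.01,0,0,0],[-1,0,0,0,0]]}' >/dev/null; python3 st.py
python3 - <<'E'
from h import *
print(status.get_state()["ft_torque"])
E
```

```text
t 23.32 toolang 97.93 out 63.4 behind 23.2 Fpush 11.4 Fy -1.3 Fz 6.8
[0.17078841 1.98073292 0.01659987]
```

The force rose to 11.4 N with no motion, so the lever is home against the stop. I back straight off, rise, and check.

```bash

python3 -m handwheel '{"deltas":[[-1,0.1,0,0,0],[-1,0.3,0,0,0],[-1,0.5,0,0,0],[-1,0,0,-0.5,0],[-1,0,0,-0.9,0],[-1,0.5,0,-0.9,0],[-1,0.9,0,-0.9,0],[-1,0.9,0,-0.4,0],[-1,0.9,0,0,0],[-1,0,0,0,0],[-1,0,0,0,0]]}'
python3 - <<'E'
from h import *
c=optics.read_camera("top"); s=optics.read_camera("scene")
P=cloud(c); m=(P[...,2]>.086)&(P[...,2]<.1)&(c["frame"].max(2)<75)&(np.hypot(P[...,0]-.5511,P[...,1]+.158)<.1)
q=np.float32(P[m][:,:2]); print(len(q),cv2.minAreaRect(q)); v=q.mean(0)-[.5494,-.1562]; print("lever deg",177.4-np.degrees(np.arctan2(v[1],v[0])))
m=(P[...,2]>.115)&(P[...,2]<.135)&(np.hypot(P[...,0]-.545,P[...,1]+.256)<.035); q=P[m]; print("rim",cv2.minEnclosingCircle(np.float32(q[:,:2])),np.median(q[:,2]))
b=np.zeros((480,800,3),np.uint8)
b[:,:400]=cv2.resize(s["frame"][150:294,165:285],(400,480)); b[:300,400:]=cv2.resize(c["frame"],(400,300)); cv2.imwrite("pics/fin.png",b[...,::-1])
E
```

```text
clock: 24.7
tcp_pos: [0.3828, -0.0624, 0.2896]
orientation: [0.001, 0.092, 0.996, -0.0]
wrist_force: [0.8, 0.1, -0.3]
finger_gap: -0.0
grip_force: 0.0
159 ((0.5569356679916382, -0.09313282370567322), (0.04583224281668663, 0.014910193160176277), 87.23394012451172)
lever deg 93.87122682039568
rim ((0.5445855855941772, -0.25686678290367126), 0.023342102766036987) 0.12490233038565113
```

View pics/fin.png

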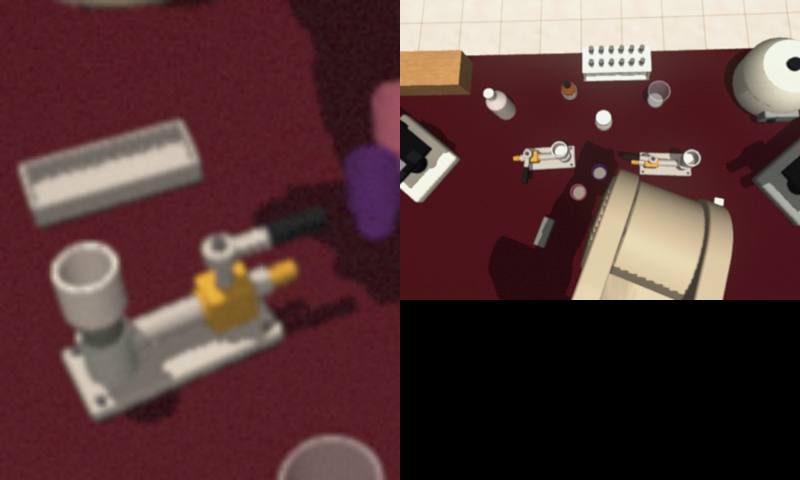

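```bash
python3 - <<'E'
from h import *
import pickle
for f,n in(("c0.pkl","top"),("c0.pkl","scene"),("c1.pkl","scene")):
    P=cloud(pickle.load(open(f,"rb"))[n]); d=np.hypot(P[...,0]-.5503,P[...,1]+.157)
    print(n,[np.nanmax(P[...,2][(d<r)&(P[...,2]<.14)]).round(4) for r in(.01,.025,.035)])
c=optics.read_camera("scene"); P=cloud(c); m=(P[...,2]>.09)&(P[...,2]<.1)&(c["frame"].max(2)<75)&(np.hypot(P[...,0]-.5511,P[...,1]+.158)<.1)
q=P[m][:,:2]; u,s,vt=np.linalg.svd(q-q.mean(0)); print(len(q),q.mean(0),np.degrees(np.arctan2(vt[0,1],vt[0,0])))
v=q.mean(0)-[.5495,-.1595]; print("lever deg",177.4-np.degrees(np.arctan2(v[1],v[0])))
E
```

```text
top [np.float64(0.1009), np.float64(0.1009), np.float64(0.1009)]
scene [np.float64(0.0996), np.float64(0.0996), np.float64(0.0996)]
scene [np.float64(0.0997), np.float64(0.0997), np.float64(0.0997)]
85 [ 0.55956937 -0.09718244] -96.90676233660002
lever deg 96.5786144441556
```

The valve top is at 100 mm, well below the gripper body at 145 mm, so the resistance was the lever's own stop, at about 95° (1.65 rad). The final picture shows the cup upright at (88,285), the lever in line with the pipe at (300,228), and the bystanders as they were.

```bash
python3 -c "
from workcell import hand_in; print(hand_in())"
```

```text
the job is handed in; nothing more can be done
None
```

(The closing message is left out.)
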